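# Reset the spring collar of a cabinet door latch

### The arm

A 7-joint arm with a two-finger parallel gripper is mounted at the origin on the work surface. World frame = base frame: x ahead of the robot, y to its left, z up, the work surface at z = 0. Lengths are in m, angles in rad, forces in N, time in s.
With the tool pointing down it reaches from about 0.35 to 0.9 m from the base axis. Payload 8.1 kg.
Tool frame: the origin (TCP) lies on the centre line of the jaws, within the pads' length; the fingertips stand 19 mm ahead of it and the grasp point (between the pads) is the TCP (ctrl.tip_reach is the distance from the TCP to the fingertips, in m); x points along the fingers, y is the direction in which the jaws open and shut, and the axes are right-handed (so a half turn about x gives the same grasp; the last joint's range is limited). The gripper opens to 85 mm and grips with 20 to 120 N. Pads are 22 mm wide; open, the fingers measure 114 mm over their backs; the gripper's body (76 mm by 85 mm) begins 54 mm behind the grasp point. The pads swing forward as they close: fully open they stand 13 mm farther back than shut.
Start: joints at [1.146, 0.434, 0.025, 1.573, -0.012, 1.134, -0.075], TCP at [0.198, -0.593, 0.25] pointing down, gripper open.
Joint ranges: [-2.62, 2.62], [-0.44, 2.09], [-1.27, 1.32], [0.08, 2.57], [-1.32, 4.46], [0.12, 2], [-2.74, 2.74]. Speed limits (rad/s): [2.22, 2.22, 3.01, 3.01, 3.14, 3.14, 3.14].

### API

Orientations are given as a rotation vector (axis times angle).
In Python, from bench import monitor, vision, order, ctrl gives the robot as it stands.
- The arm moves only by the tool apply_moves, never from a script. Its argument "series" is a list of rows, each a list of 6 numbers: the shift along the tool's x, y, z in mm, then the turn, a rotation vector about the tool's x, y, z in rad. In form: [[x, y, z, wx, wy, wz], ...]. A call has 1 to 20 rows; each row shifts and turns the commanded pose from where the row before left it, along the tool's axes as they then stand; what a row does not reach is not made up. A row lasts 1/8 s, in which the tool goes at most 62.5 mm and 10.7 degrees, less where a joint would pass 70% of its speed; a pose out of reach is approached as far as the arm can. A call with a gripper value outside its range is refused whole. "jaw" is the opening, from 0 (shut) to 1 (fully open), set as the call begins (left out, the last holds). The fingers move at their own pace and stop on an object; "force" is the grip in N (left out, the last holds). Time passes only in rows, so rows that do not move let the fingers close. It gives the time, the measured TCP pose, the force and the opening at its end, in the units of the state.
- monitor.sense(): the state, without advancing time (a new reading comes with each control period).
- vision.snapshot(name): name is "scene" or "side" or "wrist"; returns a dict with "frame" (400x640x3 uint8, red, green, blue), "mtx" (3x3 intrinsics, pixels), "k1" (the pictures are not rectified: a ray, as slopes to the right and down, at radius r is drawn at 1 + k1 r^2 times it, then the intrinsics apply), "camera_from_world" (4x4, takes a point from world to camera coordinates); the wrist camera has in their place "mount" (4x4, takes a point from camera to tool coordinates, whose origin is the TCP and whose axes are the tool frame's). Camera axes: x right, y up, looking along -z (the intrinsics and any distortion apply to the point x, -y, -z); pixel columns grow to the right and rows downward; lengths in m; the calibration is good to about 2 mm. A picture is of the moment at which its call begins: read the wrist's pose just before it. There is no depth.
- order.hand_in(): hands the job in, once; it reports no verdict.
The state is a dict: "time_s": time; "qpos": joint angles; "joint_velocities": joint speeds; "joint_torque": joint torques, N m; "position": TCP position; "tcp_rot": TCP orientation; "wrist_force": force on the tool from outside, world axes, zero at the start; "moment": the same for the moment, N m; "grip_width": finger opening in m.
Only numpy, scipy, OpenCV 4.12 (cv2) and the standard library are available. Lean on these libraries where they do the work, as an engineer would, in place of code of your own. Each camera call takes 0.05 s, during which the arm holds its last target.

### The job

The spring latch from the wok cabinet's door has gone slack. Loosen the red thumbscrew on its collar first, then slide the collar along the rod until it presses the white washer of the spring with about 10 newtons, and tighten the thumbscrew again so that the collar stays there by itself under that load when you let go. Never crush the spring (stay under 20 newtons) or drag the collar while the screw is tight, and leave the kitchen things on the counter alone.

Things in the scene. Friction and masses are not known exactly. Their poses are not given: they have to be found in the camera images.
- latch: Door latch on a pale board 130 x 340 x 18 mm, fixed to the counter. Origin: centre of the board's underside; z up; y along the rod, from the brass bolt nose (-y end) to the spring (+y end). The 12 mm rod's axis is 50 mm above the counter at x = 0; grey brackets at y = -125 and +125 mm, 62 mm high. Only the thumbscrew rises above 67 mm.
- collar: Dark steel collar with a brass band on the rod, 34 mm in diameter, 24 mm long; top 67 mm above the counter. Origin: its centre, on the rod's axis; axes as the latch's. Starts near the bolt nose, to be slid towards latch +y. Screw loose: slides with 1 to 2 N of drag. Screw tight: locked in fine notches 2.5 mm apart; it shifts up to 1.3 mm into the nearest as the screw bites.
- spring_end: Brass cup (31 mm diameter) at the +y bracket with a coil spring and, at its free end towards the collar, a white washer 28 mm in diameter. Origin: on the rod's axis at latch y = +119 mm. The free washer's face lies anywhere from latch y = 0 to +16 mm: it varies and is not measured, so feel for it. Yields 1 mm per 1.5 N, bottoms after 16 mm, and pushes an unlocked collar back.
- thumbscrew (a joint): Turn of the thumbscrew, rad: 0 tight (stop), growing as it is loosened anticlockwise seen from above, to a stop at 1.7. Starts at 0 to 0.12. Takes about 0.1 N m; stays where left. Loosened: above 1.0 (collar free). The lock begins to bite below 0.9 and counts as tight below 0.3.
- paddle (a point): Middle of the thumbscrew's red paddle, 92 mm above the counter, on the vertical screw axis over the collar's middle. Upright plate 30 mm long (its x), 10 mm thick (its y; grip across this), 26 mm tall. Axes turn with the screw: at reading 0 its y points 0.6 rad clockwise (from above) of the rod's +y. It does not rise; pushed along the rod it carries the collar.
- steamer_pot: Bystander: aluminium steamer pot, 180 mm in diameter, 110 mm high, 230 mm over its handles; origin under its centre. A lid with a knob lies on it, up to 155 mm.
- pot_lid: Bystander: aluminium lid on the pot, 184 mm in diameter; origin under its centre.
- saucer_a: Bystander: celadon saucer, 110 mm in diameter, 20 mm high; origin under its centre.
- saucer_b: Bystander: a second saucer like the first.
- chopstick_holder: Bystander: clear acrylic cup, 72 mm in diameter, 120 mm high; origin under its centre.
- slotted_spoon: Bystander: steel slotted spoon lying flat, 310 mm long, 12 mm high; origin on the counter under the handle, 160 mm from the handle's end.
- screwdriver: Bystander: screwdriver lying on the counter.
- sauce_jar: Bystander: closed sauce jar, 60 mm in diameter, 100 mm high; origin under its centre.

How it is judged:
On the way, in this order (a step that is already met when the one before it is completed fails the run):
1. the thumbscrew is loosened (above 1.0 rad) (value of joint thumbscrew above 1 rad), for 0.1 s.
2. with the screw still loose (above 0.7 rad), the collar presses on the spring washer with more than 4 N (contact force between collar and spring_end above 4 N and value of joint thumbscrew above 0.7 rad), for 0.1 s.
3. the thumbscrew is tight again (below 0.3 rad) (value of joint thumbscrew below 0.3 rad), for 0.1 s.
At the end, for the whole second after the job is handed in: The thumbscrew is tight (below 0.3 rad) and the collar, let go and at rest (under 3 mm/s), presses the spring washer with 6 to 14 N (contact force between collar and spring_end between 6 and 14 N and value of joint thumbscrew below 0.3 rad and linear speed of collar below 0.003 m/s); the robot touches nothing.
It fails at once if the spring is crushed: the collar presses it with more than 20 N (contact force between collar and spring_end above 20 N).
It fails at once if the collar is dragged with the screw tight (below 0.25 rad): it stands more than 6 mm from its start, not yet on the spring (under 1 N) (value of joint thumbscrew below 0.25 rad and distance of collar from where it was at the start of the episode above 0.006 m and contact force between collar and spring_end below 1 N).
It fails at once if a kitchen thing is moved by more than 20 mm (distance of any of steamer_pot, pot_lid, saucer_a, saucer_b, chopstick_holder, slotted_spoon, screwdriver, sauce_jar from where it was at the start of the episode above 0.02 m).
It also fails if it takes over 72 s, if anything falls off the work surface, if the arm or the gripper's body presses on something with over 40 N, if the wrist force passes 120 N, or if a joint passes its speed limit or range.

## Working session

There is one attempt and no reset: what is moved stays moved. The work goes in short steps, Python scripts to look and compute and a tool call to move; the robot and the scene stay as the last step left them, time stands still between calls to the robot, and variables do not carry over. Pictures are saved under pics/ and viewed, and the job is handed in when it is done.

Besides the shell and the picture viewer there is one more tool, called after "Call:" by a JSON object that holds its "method" and its "body". apply_moves: Moves the arm, as the interface text tells. Its arguments: {"type":"object","properties":{"series":{"type":"array"},"jaw":{"type":"number"},"force":{"type":"number"}},"required":["series"]}

```bash
ls; mkdir -p pics
python3 - <<'E'
from bench import monitor, vision, order, ctrl
import cv2
print(monitor.sense()); print(ctrl.tip_reach)
for n in("scene","side","wrist"):
    s=vision.snapshot(n); cv2.imwrite(f"pics/{n}0.png",s["frame"][:,:,::-1])
    print(n,{k:v for k,v in s.items() if k!="frame"})
E
```

```text
pics
{'time_s': 0.0, 'qpos': array([ 1.14638335,  0.43522469,  0.02498345,  1.57415845, -0.01161296,
        1.13398107, -0.07506996]), 'joint_velocities': array([-0.00082501, -0.00198751,  0.00052396, -0.00032407,  0.00059401,
       -0.00040193, -0.00126999]), 'joint_torque': array([-1.11400885e-03, -6.70467925e+01,  1.02478746e+00, -3.16208875e+01,
        1.56170956e-02,  1.23179916e-02,  1.99811274e-05]), 'position': array([ 0.19746507, -0.59245683,  0.24950127]), 'tcp_rot': array([ 2.0477197 ,  0.33400952, -2.04854475]), 'wrist_force': array([ 0.37487407, -0.00720256, -0.24502207]), 'moment': array([-0.00055458, -0.03970617, -0.00639025]), 'grip_width': 0.08534098139383435}
0.019
scene {'mtx': array([[378.65160789,   0.        , 329.04633515],
       [  0.        , 378.65160789, 200.45441038],
       [  0.        ,   0.        ,   1.        ]]), 'k1': 0.023707714075145596, 'camera_from_world': array([[-0.56600623,  0.82433334,  0.0105589 ,  0.31061393],
       [-0.58814755, -0.41274434,  0.6955031 ,  0.25610738],
       [ 0.57768452,  0.38744889,  0.71844551, -1.66544682],
    
[... 370 characters left out ...]
,  0.78152531, -0.12947515],
       [-0.13047774, -0.77076226,  0.62361935, -1.67436263],
       [ 0.        ,  0.        ,  0.        ,  1.        ]])}
wrist {'mtx': array([[277.00236358,   0.        , 322.25435791],
       [  0.        , 277.00236358, 206.22474689],
       [  0.        ,   0.        ,   1.        ]]), 'k1': -0.03179508945715523, 'mount': array([[-5.60638127e-05,  3.16346098e-01, -9.48643844e-01,
        -1.23157526e-01],
       [ 9.99999417e-01,  1.04048291e-03,  2.87872979e-04,
        -9.78441166e-04],
       [ 1.07811520e-03, -9.48643275e-01, -3.16345972e-01,
        -8.09843798e-02],
       [ 0.00000000e+00,  0.00000000e+00,  0.00000000e+00,
         1.00000000e+00]])}
```

View pics/scene0.png

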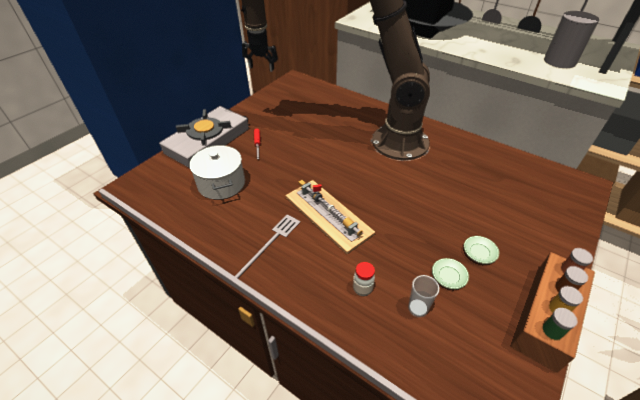

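View pics/side0.png

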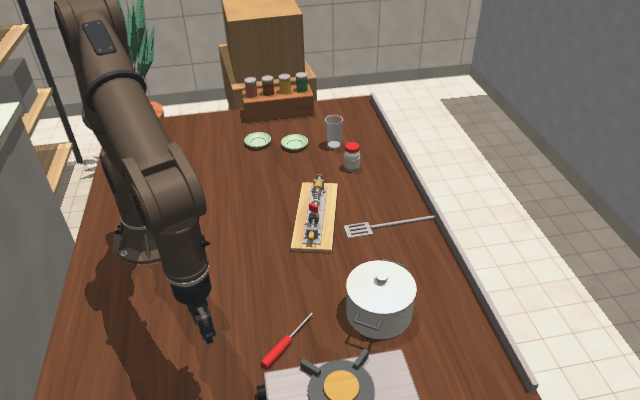

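View pics/wrist0.png

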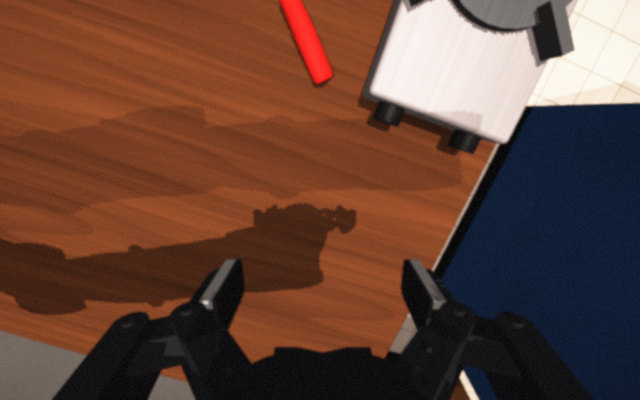

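The scene view has the latch board at about (330,213), with the red paddle at (317,187). In the side view the board is at (316,215) and the paddle at (313,208). Next I'll measure them.

```bash
cat > h.py <<'E'
import numpy as np, cv2
from scipy.spatial.transform import Rotation as R
from bench import monitor, vision, order, ctrl
def shot(n,save=None):
    st=monitor.sense(); s=vision.snapshot(n)
    if n=="wrist":
        T=np.eye(4);T[:3,:3]=R.from_rotvec(st["tcp_rot"]).as_matrix();T[:3,3]=st["position"]
        s["wc"]=T@s["mount"]
    else: s["wc"]=np.linalg.inv(s["camera_from_world"])
    if save: cv2.imwrite(f"pics/{save}.png",s["frame"][:,:,::-1])
    return s
def ray(s,uv):
    K=s["mtx"];d=(np.asarray(uv,float)-[K[0,2],K[1,2]])/[K[0,0],K[1,1]]
    x=d.copy()
    for _ in range(20): x=d/(1+s["k1"]*(x@x))
    return s["wc"][:3,3], s["wc"][:3,:3]@np.array([x[0],-x[1],-1])
def plane(s,uv,z):
    o,d=ray(s,uv); return o+d*(z-o[2])/d[2]
def tri(a,ua,b,ub):
    o1,d1=ray(a,ua);o2,d2=ray(b,ub)
    t=np.linalg.lstsq(np.c_[d1,-d2],o2-o1,rcond=None)[0]
    p,q=o1+t[0]*d1,o2+t[1]*d2
    return (p+q)/2,np.linalg.norm(p-q)
def proj(s,P):
    c=np.linalg.inv(s["wc"])@np.r_[P,1];x=np.array([c[0],-c[1]])/-c[2]
    x=x*(1+s["k1"]*(x@x));K=s["mtx"];return x*[K[0,0],K[1,1]]+[K[0,2],K[1,2]]
E
cat > m.py <<'E'
from h import *
S={n:shot(n) for n in("scene","side")}
roi={"scene":(275,170,385,255),"side":(285,165,345,260)}
red={}
for n,s in S.items():
    x0,y0,x1,y1=roi[n];f=s["frame"][y0:y1,x0:x1]
    hsv=cv2.cvtColor(f,cv2.COLOR_RGB2HSV)
    H,Sa,V=[hsv[...,i].astype(int) for i in range(3)]
    m=((V>150)&(H>12)&(H<32)&(Sa>40)).astype(np.uint8)
    m=cv2.morphologyEx(m,cv2.MORPH_CLOSE,np.ones((5,5)))
    cs,_=cv2.findContours(m,0,2);c=max(cs,key=cv2.contourArea)
    h=cv2.convexHull(c)
    q=cv2.approxPolyN(h,4).reshape(-1,2)+[x0,y0]
    print(n,q.tolist())
    P=np.array([plane(s,p,.018)[:2] for p in q]);
    print(P.round(4).tolist(),P.mean(0),[np.linalg.norm(P[i]-P[i-1]).round(4) for i in range(4)])
    r=((H<8)|(H>172))&(Sa>190)&(V>90)
    nn,lab,stt,cen=cv2.connectedComponentsWithStats(r.astype(np.uint8))
    k=1+np.argmax(stt[1:,4]);red[n]=cen[k]+[x0,y0];print("red",red[n],stt[1:].tolist(), plane(s,red[n],.092))
    cv2.imwrite(f"pics/z_{n}.png",cv2.resize(f[:,:,::-1],None,fx=6,fy=6))
print(tri(S["scene"],red["scene"],S["side"],red["side"]))
E
python3 m.py
```

```text
scene [[376, 231], [347, 252], [285, 195], [305, 173]]
[[0.5143, 0.17], [0.6449, 0.1363], [0.5574, -0.1925], [0.4171, -0.2055]] [ 0.53343903 -0.02292132] [np.float64(0.3878), np.float64(0.1349), np.float64(0.3403), np.float64(0.1409)]
red [317.08695652 187.08695652] [[38, 14, 9, 7, 46]] [ 0.51654299 -0.07425963  0.092     ]
side [[337, 183], [331, 249], [290, 248], [302, 177]]
[[0.645, 0.1359], [0.5576, -0.1906], [0.434, -0.1611], [0.5273, 0.1976]] [ 0.5409547 -0.004548 ] [np.float64(0.1329), np.float64(0.338), np.float64(0.127), np.float64(0.3706)]Traceback (most recent call last):
  File "m.py", line 19, in <module>
    k=1+np.argmax(stt[1:,4]);red[n]=cen[k]+[x0,y0];print("red",red[n],stt[1:].tolist(), plane(s,red[n],.092))
        ~~~~~~~~~^^^^^^^^^^^
    return _wrapfunc(a, 'argmax', axis=axis, out=out, **kwds)
    return bound(*args, **kwds)
ValueError: attempt to get argmax of an empty sequence
```

```bash
cat > go.py <<'E'
from h import *
import sys
def rel(target,yang=None):
    st=monitor.sense();M=R.from_rotvec(st["tcp_rot"]).as_matrix()
    d=M.T@(np.array(target)-st["position"])
    ya=np.arctan2(M[1,1],M[0,1])
    print("pos",st["position"].round(4),"yang",ya.round(4),"tilt",M[:,0].round(4),"t",st["time_s"],"q",st["qpos"].round(2))
    print("shift mm",(d*1000).round(1))
    if yang is not None:
        t=(ya-yang+np.pi)%(2*np.pi)-np.pi; t2=(ya-yang+np.pi/2)%np.pi-np.pi/2
        print("turn wx",t.round(3),"or mod pi",t2.round(3))
    return d
E
python3 -c "
from go import *
rel([.517,-.074,.25],np.deg2rad(42))
s=shot('side');c=cv2.imread('pics/side0.png')
cv2.imwrite('pics/zs.png',cv2.resize(c[165:260,285:345],None,fx=6,fy=6))
c=cv2.imread('pics/scene0.png')
cv2.imwrite('pics/zc.png',cv2.resize(c[170:255,275:385],None,fx=6,fy=6))
print(plane(s,(382,290),.11))"
```

```text
pos [ 0.1976 -0.5927  0.2499] yang -1.2491 tilt [-3.e-04  7.e-04 -1.e+00] t 0.25 q [ 1.15  0.43  0.02  1.57 -0.01  1.13 -0.08]
shift mm [ 2.000e-01 -3.911e+02 -4.671e+02]
turn wx -1.982 or mod pi 1.159
[ 0.6395319  -0.45788105  0.11      ]
```

View pics/zc.png

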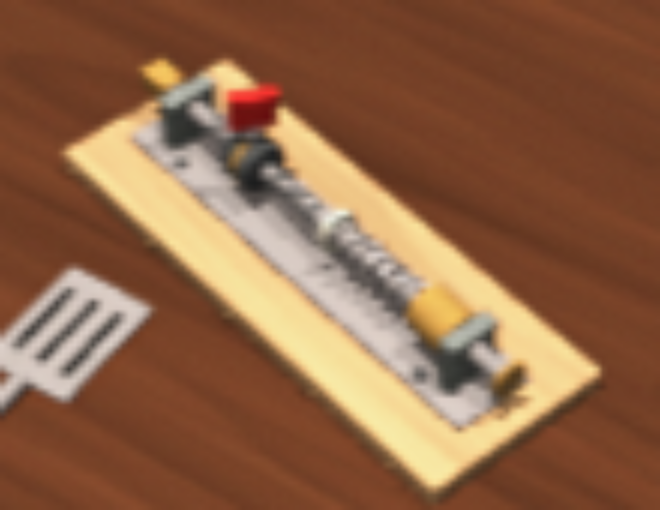

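Call:
{"method": "apply_moves", "body": {"series": [[0, -30, -36, 0, 0, 0], [0, -30, -36, 0, 0, 0], [0, -30, -36, 0, 0, 0], [0, -30, -36, 0, 0, 0], [0, -30, -36, 0, 0, 0], [0, -30, -36, 0, 0, 0], [0, -30, -36, 0, 0, 0], [0, -30, -36, 0, 0, 0], [0, -30, -36, 0, 0, 0], [0, -30, -36, 0, 0, 0], [0, -30, -36, 0, 0, 0], [0, -30, -36, 0, 0, 0], [0, -30, -36, 0, 0, 0], [0, 0, 0, 0, 0, 0]]}}

```text
time_s: 2.05
position: [0.5198, -0.0708, 0.2503]
tcp_rot: [2.046, 0.34, -2.043]
wrist_force: [-0.5, -0.5, 0.0]
grip_width: 0.0855
```

Call:
{"method": "apply_moves", "body": {"series": [[0, 0, 0, -0.18, 0, 0], [0, 0, 0, -0.18, 0, 0], [0, 0, 0, -0.18, 0, 0], [0, 0, 0, -0.18, 0, 0], [0, 0, 0, -0.18, 0, 0], [0, 0, 0, -0.18, 0, 0], [0, 0, 0, -0.18, 0, 0], [0, 0, 0, -0.18, 0, 0], [0, 0, 0, -0.18, 0, 0], [0, 0, 0, -0.18, 0, 0], [0, 0, 0, -0.18, 0, 0], [0, 0, 0, 0, 0, 0], [0, 0, 0, 0, 0, 0]]}}

```text
time_s: 3.68
position: [0.5181, -0.0756, 0.2502]
tcp_rot: [0.66, 1.468, -0.66]
wrist_force: [0.8, 0.8, -0.6]
grip_width: 0.0855
```

```bash
python3 -c "
from go import *
rel([.517,-.074,.25],np.deg2rad(42))
s=shot('wrist','w1')"
```

```text
pos [ 0.5181 -0.0756  0.2502] yang 0.7261 tilt [-2.e-04 -3.e-04 -1.e+00] t 3.675 q [ 0.55  0.35 -0.67  1.78  0.24  1.1   0.53]
shift mm [ 0.2  0.2 -1.9]
turn wx -0.007 or mod pi -0.007
```

View pics/w1.png

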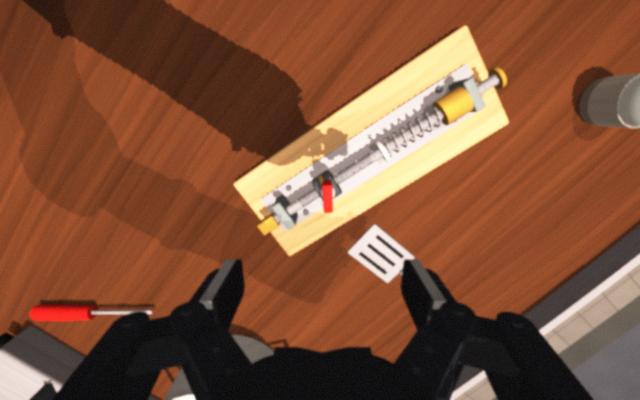

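The wrist view has the board corners at (467,27), (509,120), (290,255) and (234,184). The paddle is at (327,197) and the white washer at (382,150). I'll refine these.

```bash
cat > w.py <<'E'
from go import *
s=shot('wrist','w2');f=s["frame"];hsv=cv2.cvtColor(f,cv2.COLOR_RGB2HSV)
H,Sa,V=[hsv[...,i].astype(int) for i in range(3)]
m=((V>140)&(H>12)&(H<32)&(Sa>40)&(Sa<190)).astype(np.uint8)
m[:, :220]=0;m[260:]=0;m[:,520:]=0
m=cv2.morphologyEx(cv2.morphologyEx(m,cv2.MORPH_OPEN,np.ones((3,3))),cv2.MORPH_CLOSE,np.ones((9,9)))
c=max(cv2.findContours(m,0,2)[0],key=cv2.contourArea)
q=cv2.approxPolyN(cv2.convexHull(c),4).reshape(-1,2)
P=np.array([plane(s,p,.018)[:2] for p in q])
print(q.tolist(),P.round(4).tolist(),P.mean(0),[np.linalg.norm(P[i]-P[i-1]).round(4) for i in range(4)])
for i in range(4): print(np.arctan2(*(P[i]-P[i-1])[::-1]).round(3))
r=(((H<8)|(H>172))&(Sa>170)&(V>80)).astype(np.uint8)
n,lab,stt,cen=cv2.connectedComponentsWithStats(r)
for k in range(1,n):
    if stt[k,4]>30 and 300<cen[k][0]<420 and cen[k][1]<260:
        print("red",stt[k],cen[k],plane(s,cen[k],.092))
        ys,xs=np.nonzero(lab==k)
        rr=cv2.minAreaRect(np.c_[xs,ys].astype(np.float32));b=cv2.boxPoints(rr)
        B=np.array([plane(s,p,.1)[:2] for p in b]);print(B.round(4).tolist(),B.mean(0))
        for i in range(4):print(np.linalg.norm(B[i]-B[i-1]).round(4),np.arctan2(*(B[i]-B[i-1])[::-1]).round(3))
cv2.imwrite('pics/w2z.png',cv2.resize(f[140:240,260:420,::-1],None,fx=5,fy=5))
E
python3 w.py
python3 -c "
from h import *
a=cv2.imread('pics/scene0.png');b=cv2.imread('pics/side0.png')"
```

```text
[[534, 109], [277, 264], [232, 183], [464, 22]] [[0.6537, 0.1661], [0.5516, -0.2126], [0.4315, -0.1575], [0.5162, 0.1676]] [ 0.53824274 -0.00910236] [np.float64(0.1375), np.float64(0.3922), np.float64(0.1322), np.float64(0.3359)]
-0.011
-1.834
2.711
1.316
red [322 181  10  32 262] [326.88549618 196.07251908] [ 0.52187658 -0.07231514  0.092     ]
[[0.5059, -0.0621], [0.5127, -0.0561], [0.535, -0.0807], [0.528, -0.087]] [ 0.52043415 -0.07148164]
0.0332 2.296
0.0091 0.726
0.0332 -0.835
0.0094 -2.415
```

View pics/w2z.png

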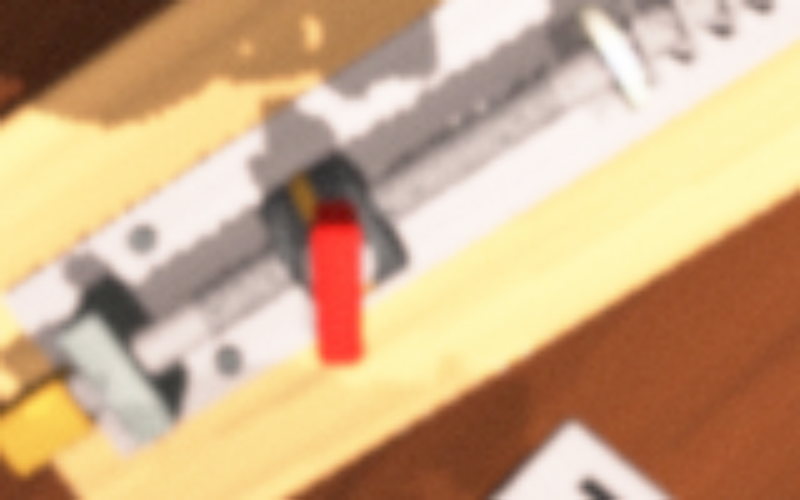

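The zoom shows the paddle's top face centred at zoom (338,292), which is pixel (327.6,198.4). The darker red above it is the far side face.

Run:
```python
from go import *
w=shot('wrist');sc=shot('scene');sd=shot('side')
for c in [(312,225),(358,222),(362,360),(320,363),(338,292)]:
    print(plane(w,(260+c[0]/5,140+c[1]/5),.105).round(4))
p=plane(w,(327.6,198.4),.105)
print(tri(sc,(317.1,187.1),w,(327,196)))
y=np.array([np.cos(1.311),np.sin(1.311)]);x=np.array([y[1],-y[0]])
# board + edge corners from scene/side
A=np.array([.645,.136]);B=np.array([.5575,-.1915]);C=(A+B)/2-.065*x
def L(P):d=np.array(P[:2])-C;return (d@x).round(4),(d@y).round(4)
print("C",C,"paddle",L(p))
# washer white: zoom top (615,55)
print("washer face", L(plane(w,(260+612/5,140+60/5),.055)))
for nm,yy in(("br-",-.125),("br+",.125)):
    print(nm,proj(w,np.r_[C+yy*y,.062]))
rel([p[0],p[1],.2],.726)
```

```text
[ 0.5083 -0.0639  0.105 ]
[ 0.5147 -0.0574  0.105 ]
[ 0.5349 -0.0784  0.105 ]
[ 0.5289 -0.0846  0.105 ]
[ 0.5215 -0.0708  0.105 ]
(array([ 0.52092603, -0.07096163,  0.09721021]), np.float64(1.863577787319657e-05))
C [ 0.53843125 -0.01105256] paddle (np.float64(-0.0011), np.float64(-0.0621))
washer face (np.float64(0.0002), np.float64(0.0127))
br- [283.58187557 216.4025641 ]
br+ [475.41697099  94.23604176]
pos [ 0.5183 -0.0749  0.2504] yang 0.7299 tilt [ 1.e-04 -2.e-04 -1.e+00] t 3.925 q [ 0.55  0.35 -0.67  1.78  0.24  1.1   0.54]
shift mm [50.4  5.1 -1. ]
turn wx 0.004 or mod pi 0.004
```

Call:
{"method": "apply_moves", "body": {"series": [[0, 5, -1, -0.03, 0, 0], [25, 0, 0, 0, 0, 0], [25, 0, 0, 0, 0, 0], [25, 0, 0, 0, 0, 0], [25, 0, 0, 0, 0, 0], [25, 0, 0, 0, 0, 0], [20, 0, 0, 0, 0, 0], [11, 0, 0, 0, 0, 0], [0, 0, 0, 0, 0, 0]], "jaw": 0.5, "force": 40}}

```text
time_s: 5.05
position: [0.5212, -0.0706, 0.0939]
tcp_rot: [0.632, 1.478, -0.633]
wrist_force: [0.3, -0.3, 1.5]
grip_width: 0.0424
```

```bash
python3 -c "
from go import *
rel([.5215,-.0708,.094],.76)
s=shot('wrist','w3')"
```

```text
pos [ 0.5212 -0.0706  0.0939] yang 0.7616 tilt [-1.e-03  3.e-04 -1.e+00] t 5.05 q [ 0.46  0.54 -0.58  1.95  0.41  0.78  0.4 ]
shift mm [-0.1  0.1  0.4]
turn wx 0.002 or mod pi 0.002
```

View pics/w3.png

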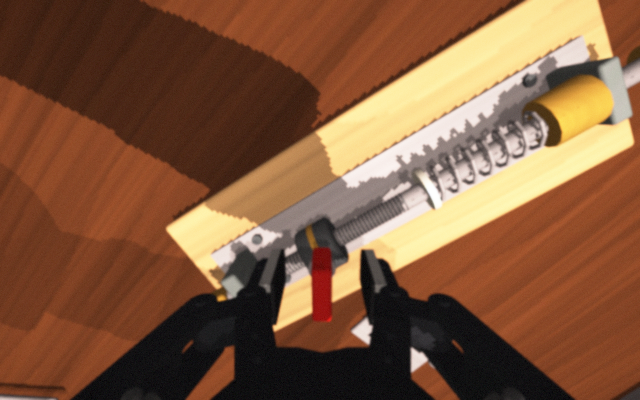

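The paddle at (321,285) is centred between the fingers and aligned with them, so I'll close on it.

Call:
{"method": "apply_moves", "body": {"series": [[0, 0, 0, 0, 0, 0], [0, 0, 0, 0, 0, 0], [0, 0, 0, 0, 0, 0], [0, 0, 0, 0, 0, 0], [0, 0, 0, 0, 0, 0]], "jaw": 0, "force": 40}}

```text
time_s: 5.72
position: [0.5214, -0.0714, 0.0952]
tcp_rot: [0.633, 1.476, -0.634]
wrist_force: [-2.7, -0.7, 6.1]
grip_width: 0.0118
```

```bash
python3 -c "
from go import *
rel([.5215,-.0708,.094],.76);st=monitor.sense();print(st['wrist_force'],st['moment'])
s=shot('wrist','w4')
y=np.array([np.cos(1.311),np.sin(1.311)]);x=np.array([y[1],-y[0]]);C=np.array([.5384,-.0111])
for z in (.05,.06):
  d=plane(s,(424,187),z)[:2]-C;print(d@x,d@y)
"
```

```text
pos [ 0.5214 -0.0714  0.0952] yang 0.7605 tilt [ 6.e-04 -1.e-03 -1.e+00] t 5.725 q [ 0.46  0.54 -0.58  1.95  0.41  0.78  0.4 ]
shift mm [ 1.2  0.4 -0.4]
turn wx 0.0 or mod pi 0.0
[-2.73005944 -0.71491331  6.05279051] [-0.23355605  0.55218946  0.00677139]
-0.0004999351743341579 0.012267828533053225
-0.004686745851309202 0.010390480293012812
```

View pics/w4.png

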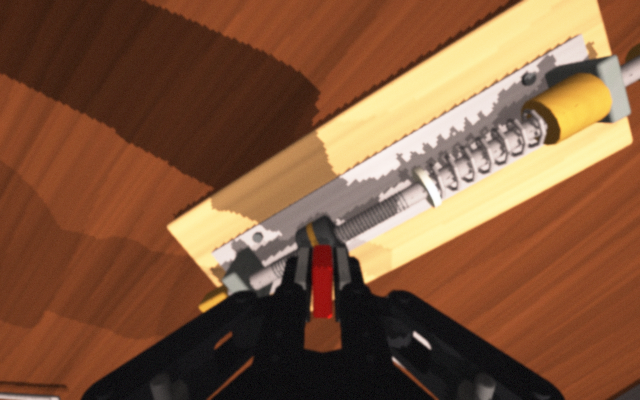

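Call:
{"method": "apply_moves", "body": {"series": [[0, 0, 0, -0.13, 0, 0], [0, 0, 0, -0.13, 0, 0], [0, 0, 0, -0.13, 0, 0], [0, 0, 0, -0.13, 0, 0], [0, 0, 0, -0.13, 0, 0], [0, 0, 0, -0.13, 0, 0], [0, 0, 0, -0.13, 0, 0], [0, 0, 0, -0.13, 0, 0], [0, 0, 0, -0.13, 0, 0], [0, 0, 0, -0.13, 0, 0], [0, 0, 0, 0, 0, 0], [0, 0, 0, 0, 0, 0]]}}

```text
time_s: 7.28
position: [0.5218, -0.0712, 0.0952]
tcp_rot: [-0.384, 1.536, 0.383]
wrist_force: [-2.1, -0.5, 6.6]
grip_width: 0.0122
```

```bash
python3 -c "
from go import *
rel([.5215,-.0708,.094],.76);st=monitor.sense();print(st['wrist_force'],st['moment'])
s=shot('wrist','w5')
"
```

```text
pos [ 0.5218 -0.0712  0.0952] yang 2.0603 tilt [ 1.1e-03 -7.0e-04 -1.0e+00] t 7.275 q [ 0.67  0.65 -0.91  1.93  0.66  0.89  1.48]
shift mm [ 1.2  0.5 -0.1]
turn wx 1.3 or mod pi 1.3
[-2.12344046 -0.49530777  6.5895163 ] [-0.15029248  0.27640361 -0.04295628]
```

View pics/w5.png

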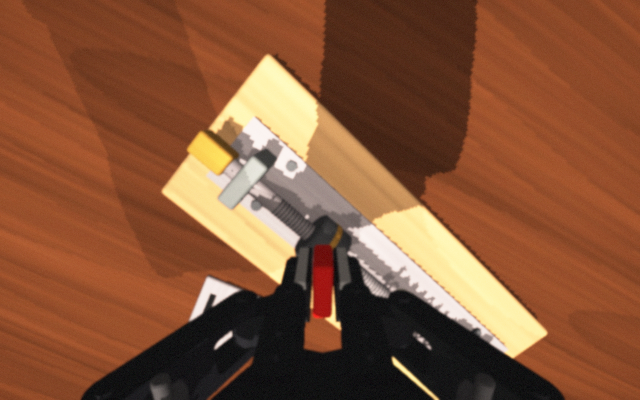

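Call:
{"method": "apply_moves", "body": {"series": [[0, 3.3, 3.1, 0, 0, 0], [0, 6.6, 6.1, 0, 0, 0], [0, 6.6, 6.1, 0, 0, 0], [0, 6.6, 6.1, 0, 0, 0], [0, 6.6, 6.1, 0, 0, 0], [0, 6.6, 6.1, 0, 0, 0], [0, 0, 0, 0, 0, 0], [0, 0, 0, 0, 0, 0]]}}

```text
time_s: 8.32
position: [0.5347, -0.0228, 0.0951]
tcp_rot: [-0.384, 1.535, 0.384]
wrist_force: [1.6, 0.9, 7.4]
grip_width: 0.012
```

```bash
cat > f.py <<'E'
from go import *
y=np.array([np.cos(1.311),np.sin(1.311)]);x=np.array([y[1],-y[0]]);C=np.array([.5384,-.0111])
st=monitor.sense();d=st["position"][:2]-C;f=st["wrist_force"][:2]
print("latch x,y",d@x*1000,d@y*1000,"force x,y",f@x,f@y,st["wrist_force"],st["moment"],"w",st["grip_width"])
rel([.5,0,.094],.76)
E
python3 f.py; python3 -c "
from h import *
shot('wrist','w6')"
```

```text
latch x,y -0.6181330444005599 -12.26176477744639 force x,y 1.3139708110340798 1.2431646052797303 [1.58922574 0.86390918 7.43479442] [ 0.37000966  0.00354709 -0.03435577] w 0.012007661295310298
pos [ 0.5347 -0.0228  0.0951] yang 2.0609 tilt [ 1.8e-03  4.0e-04 -1.0e+00] t 8.325 q [ 0.57  0.65 -0.9   1.91  0.66  0.9   1.4 ]
shift mm [  1.1  36.4 -19.8]
turn wx 1.301 or mod pi 1.301
```

View pics/w6.png

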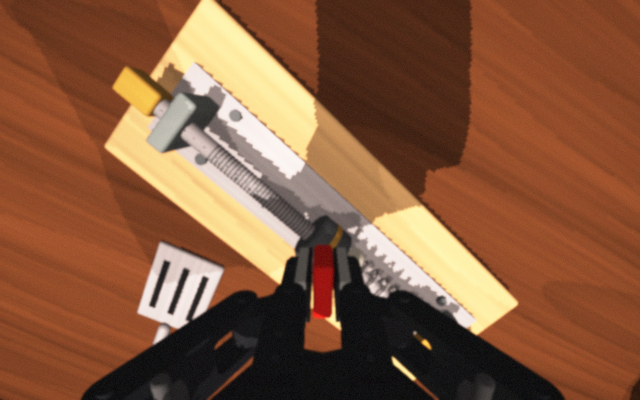

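The collar followed the gripper, with the screw assembly still centred at (322,240). I'll approach the washer in small steps.

Call:
{"method": "apply_moves", "body": {"series": [[0, 1.5, 1.4, 0, 0, 0], [0, 1.5, 1.4, 0, 0, 0], [0, 1.5, 1.4, 0, 0, 0], [0, 0, 0, 0, 0, 0], [0, 0, 0, 0, 0, 0]]}}

```text
time_s: 9.0
position: [0.5361, -0.0174, 0.0951]
tcp_rot: [-0.384, 1.535, 0.383]
wrist_force: [-1.2, 0.4, 7.7]
grip_width: 0.012
```

```bash
python3 f.py
```

```text
latch x,y -0.5678082356416349 -6.716196068927268 force x,y -1.2869185144990043 0.03718707440561461 [-1.23417976  0.36652758  7.67238073] [-0.02805686  0.09715778 -0.03751125] w 0.01196447010943329
pos [ 0.5361 -0.0174  0.0951] yang 2.0603 tilt [ 1.5e-03 -3.0e-04 -1.0e+00] t 9.0 q [ 0.56  0.66 -0.9   1.91  0.66  0.9   1.39]
shift mm [  1.1  32.4 -23.7]
turn wx 1.3 or mod pi 1.3
```

Call:
{"method": "apply_moves", "body": {"series": [[0, 1.5, 1.4, 0, 0, 0], [0, 0, 0, 0, 0, 0], [0, 0, 0, 0, 0, 0]]}}

```text
time_s: 9.38
position: [0.5366, -0.0155, 0.0951]
tcp_rot: [-0.384, 1.535, 0.383]
wrist_force: [0.2, 0.5, 8.0]
grip_width: 0.012
```

```bash
python3 f.py
```

```text
latch x,y -0.577667927426784 -4.713288258005045 force x,y 0.03541187279213297 0.5304574183194688 [0.17048941 0.50355976 7.99131881] [-0.070069    0.13917059 -0.03373052] w 0.01195620962893072
pos [ 0.5366 -0.0155  0.0951] yang 2.0603 tilt [ 1.5e-03 -4.0e-04 -1.0e+00] t 9.375 q [ 0.56  0.66 -0.9   1.91  0.66  0.9   1.39]
shift mm [  1.1  30.9 -25. ]
turn wx 1.3 or mod pi 1.3
```

Call:
{"method": "apply_moves", "body": {"series": [[0, 1.5, 1.4, 0, 0, 0], [0, 0, 0, 0, 0, 0], [0, 0, 0, 0, 0, 0]]}}

```text
time_s: 9.75
position: [0.5372, -0.0135, 0.0951]
tcp_rot: [-0.384, 1.535, 0.383]
wrist_force: [-1.4, -0.3, 7.9]
grip_width: 0.012
```

```bash
python3 f.py
```

```text
latch x,y -0.5385585915101102 -2.6741879288436925 force x,y -1.268357758949436 -0.6127579999570026 [-1.38320217 -0.2663748   7.85073238] [-0.05605353  0.13380509 -0.04101134] w 0.011950920536190006
pos [ 0.5372 -0.0135  0.0951] yang 2.0602 tilt [ 1.5e-03 -4.0e-04 -1.0e+00] t 9.75 q [ 0.55  0.66 -0.9   1.9   0.66  0.9   1.38]
shift mm [  1.1  29.4 -26.5]
turn wx 1.3 or mod pi 1.3
```

Call:
{"method": "apply_moves", "body": {"series": [[0, 1.5, 1.4, 0, 0, 0], [0, 0, 0, 0, 0, 0], [0, 0, 0, 0, 0, 0]]}}

```text
time_s: 10.12
position: [0.5376, -0.012, 0.0951]
tcp_rot: [-0.384, 1.536, 0.382]
wrist_force: [-1.7, -1.4, 7.7]
grip_width: 0.0121
```

```bash
python3 f.py|head -1
```

```text
latch x,y -0.5765080439183613 -1.09289492600986 force x,y -1.2781701716441254 -1.801994052155647 [-1.69818068 -1.4131822   7.71664047] [-0.35364508  0.30765755 -0.08738829] w 0.012103330698362136
```

Call:
{"method": "apply_moves", "body": {"series": [[0, 1.5, 1.4, 0, 0, 0], [0, 0, 0, 0, 0, 0], [0, 0, 0, 0, 0, 0]]}}

```text
time_s: 10.5
position: [0.5379, -0.0107, 0.0951]
tcp_rot: [-0.385, 1.536, 0.381]
wrist_force: [-2.0, -3.1, 9.3]
grip_width: 0.0121
```

```bash
python3 f.py|head -1
```

```text
latch x,y -0.559633371265446 0.30076526046107416 force x,y -1.158858283263211 -3.492372700343071 [-2.01710337 -3.07748494  9.34457059] [-0.72158698  0.41561073 -0.01139048] w 0.012140819814151145
```

Call:
{"method": "apply_moves", "body": {"series": [[0, 1.5, 1.4, 0, 0, 0], [0, 0, 0, 0, 0, 0], [0, 0, 0, 0, 0, 0]]}}

```text
time_s: 10.88
position: [0.5383, -0.0093, 0.095]
tcp_rot: [-0.385, 1.537, 0.38]
wrist_force: [-3.2, -4.6, 11.4]
grip_width: 0.0119
```

```bash
python3 f.py; python3 -c "
from h import *
shot('wrist','w7')
s=shot('side');cv2.imwrite('pics/s7.png',cv2.resize(s['frame'][150:270,270:360,::-1],None,fx=5,fy=5))"
```

```text
latch x,y -0.5491776644049496 1.7050262380964576 force x,y -1.9053124540552748 -5.302501877770808 [-3.20350099 -4.63511846 11.41941053] [-1.21046903  0.61760951 -0.08747262] w 0.011936393516674398
pos [ 0.5383 -0.0093  0.095 ] yang 2.0591 tilt [ 3.0e-04 -2.9e-03 -1.0e+00] t 10.875 q [ 0.54  0.66 -0.9   1.9   0.66  0.91  1.37]
shift mm [  1.   26.2 -29.5]
turn wx 1.299 or mod pi 1.299
```

View pics/w7.png

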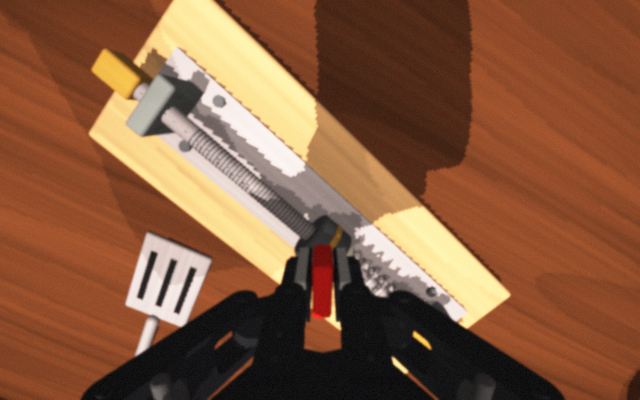

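The contact fit puts the washer at TCP y of about -2.1 mm. The target is about +4.6 mm, with a wrist reading of about 9.5 N.

Call:
{"method": "apply_moves", "body": {"series": [[0, 1.5, 1.4, 0, 0, 0], [0, 0, 0, 0, 0, 0], [0, 0, 0, 0, 0, 0]]}}

```text
time_s: 11.35
position: [0.5387, -0.0079, 0.095]
tcp_rot: [-0.385, 1.538, 0.38]
wrist_force: [-4.2, -7.4, 12.5]
grip_width: 0.0119
```

```bash
python3 f.py|head -1
```

```text
latch x,y -0.548316899201819 3.1141118088756143 force x,y -2.182173455130839 -8.220871985696858 [-4.22075294 -7.38443375 12.49537728] [-1.56411231  0.69775563  0.00523568] w 0.011888783258505255
```

Call:
{"method": "apply_moves", "body": {"series": [[0, 1.5, 1.4, 0, 0, 0], [0, 0, 0, 0, 0, 0], [0, 0, 0, 0, 0, 0]]}}

```text
time_s: 11.72
position: [0.5391, -0.0066, 0.095]
tcp_rot: [-0.386, 1.538, 0.379]
wrist_force: [-4.0, -9.1, 14.3]
grip_width: 0.0119
```

```bash
python3 f.py
```

```text
latch x,y -0.5202193540313912 4.536542602472588 force x,y -1.5689409690447909 -9.785884260313145 [-4.03012529 -9.05445728 14.25303833] [-1.91849715  0.85850553 -0.0102309 ] w 0.011855893292051778
pos [ 0.5391 -0.0066  0.095 ] yang 2.0582 tilt [-5.0e-04 -4.9e-03 -1.0e+00] t 11.725 q [ 0.53  0.66 -0.9   1.9   0.66  0.91  1.37]
shift mm [  1.   24.1 -31.4]
turn wx 1.298 or mod pi 1.298
```

Call:
{"method": "apply_moves", "body": {"series": [[0, 0, 0, 0.13, 0, 0], [0, 0, 0, 0.13, 0, 0], [0, 0, 0, 0.13, 0, 0], [0, 0, 0, 0.13, 0, 0], [0, 0, 0, 0, 0, 0]]}}

```text
time_s: 12.35
position: [0.5387, -0.0062, 0.095]
tcp_rot: [0.023, 1.571, -0.03]
wrist_force: [-3.1, -7.0, 13.4]
grip_width: 0.0119
```

```bash
python3 f.py
```

```text
latch x,y -0.9433199682844119 4.839794533676443 force x,y -1.2376404806898544 -7.526307400746451 [-3.12949397 -6.95581228 13.37433297] [-1.68337617  1.04136709 -0.00191976] w 0.011940840675268452
pos [ 0.5387 -0.0062  0.095 ] yang 1.5368 tilt [-8.0e-04 -4.5e-03 -1.0e+00] t 12.35 q [ 0.46  0.61 -0.77  1.91  0.56  0.86  0.93]
shift mm [  1.    4.9 -38.9]
turn wx 0.777 or mod pi 0.777
```

Call:
{"method": "apply_moves", "body": {"series": [[0, 0, 0, 0.13, 0, 0], [0, 0, 0, 0.13, 0, 0], [0, 0, 0, 0.13, 0, 0], [0, 0, 0, 0.13, 0, 0], [0, 0, 0, 0.13, 0, 0], [0, 0, 0, 0.13, 0, 0], [0, 0, 0, 0, 0, 0], [0, 0, 0, 0, 0, 0]]}}

```text
time_s: 13.35
position: [0.5389, -0.0059, 0.095]
tcp_rot: [0.632, 1.475, -0.637]
wrist_force: [-4.1, -7.5, 11.6]
grip_width: 0.0122
```

```bash
python3 f.py;python3 -c "
from h import *
shot('wrist','w8')"
```

```text
latch x,y -0.8888934685217335 5.105325011545051 force x,y -2.054818064589762 -8.327403445931703 [-4.1250375  -7.52010579 11.55289301] [-1.49155531  0.90740738  0.04164939] w 0.012228642487842889
pos [ 0.5389 -0.0059  0.095 ] yang 0.7589 tilt [-6.0e-04 -3.5e-03 -1.0e+00] t 13.35 q [ 0.33  0.55 -0.57  1.92  0.42  0.79  0.28]
shift mm [  1.  -24.1 -31. ]
turn wx -0.001 or mod pi -0.001
```

View pics/w8.png

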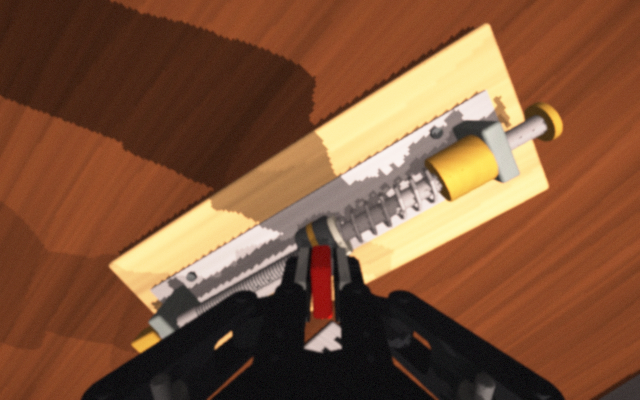

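The washer at (338,232) is seated against the collar, and the paddle is back at its starting heading. I'll unload the arm before opening so the gripper doesn't kick the collar.

Call:
{"method": "apply_moves", "body": {"series": [[0, 0, 0, 0.04, 0, 0], [0, -0.9, 0.5, 0, 0, 0], [0, -0.9, 0.5, 0, 0, 0], [0, -0.8, 0.5, 0, 0, 0], [0, 0, 0, 0, 0, 0], [0, 0, 0, 0, 0, 0]]}}

```text
time_s: 14.15
position: [0.5387, -0.0063, 0.0951]
tcp_rot: [0.664, 1.466, -0.663]
wrist_force: [-0.6, 0.9, 7.0]
grip_width: 0.0119
```

```bash
python3 f.py
```

```text
latch x,y -0.8948498926244508 4.712440236863804 force x,y -0.8098616817230972 0.7207733200058319 [-0.59752967  0.90462612  7.00306168] [-0.02271337  0.27893671  0.02085734] w 0.011924122702867862
pos [ 0.5387 -0.0063  0.0951] yang 0.7207 tilt [ 1.4e-03 -1.0e-04 -1.0e+00] t 14.15 q [ 0.32  0.55 -0.57  1.92  0.41  0.79  0.25]
shift mm [  1.1 -24.9 -30.3]
turn wx -0.039 or mod pi -0.039
```

The wrist load dropped to about 0 N while the TCP moved only 0.4 mm, so the collar is locked and holding. I'll open and lift straight up.

Call:
{"method": "apply_moves", "body": {"series": [[0, 0, 0, 0, 0, 0], [0, 0, 0, 0, 0, 0], [0, 0, 0, 0, 0, 0], [0, 0, 0, 0, 0, 0], [0, 0, 0, 0, 0, 0], [-10, 0, 0, 0, 0, 0], [-25, 0, 0, 0, 0, 0], [-25, 0, 0, 0, 0, 0], [-25, 0, 0, 0, 0, 0], [-25, 0, 0, 0, 0, 0], [-25, 0, 0, 0, 0, 0], [-20, 0, 0, 0, 0, 0], [0, 0, 0, 0, 0, 0], [0, 0, 0, 0, 0, 0]], "jaw": 0.6}}

```text
time_s: 15.9
position: [0.5379, -0.0062, 0.249]
tcp_rot: [0.663, 1.467, -0.664]
wrist_force: [-0.1, -0.5, -0.1]
grip_width: 0.0513
```

```bash
python3 f.py
python3 - <<'E'
from go import *
w=shot('wrist','w9');cv2.imwrite('pics/w9z.png',cv2.resize(w['frame'][130:260,240:400,::-1],None,fx=5,fy=4.6))
shot('scene','c9');shot('side','s9')
E
```

```text
latch x,y -1.7429384194589312 4.651201643369664 force x,y 0.06303184864314493 -0.5241484760007854 [-0.07372856 -0.52275112 -0.14728868] [-0.07260536 -0.00088486  0.0216366 ] w 0.05132441890541531
pos [ 0.5379 -0.0062  0.249 ] yang 0.7209 tilt [-4.e-04 -2.e-04 -1.e+00] t 15.9 q [ 0.4   0.37 -0.65  1.75  0.25  1.11  0.39]
shift mm [155.  -24.3 -29.6]
turn wx -0.039 or mod pi -0.039
```

View pics/w9.png

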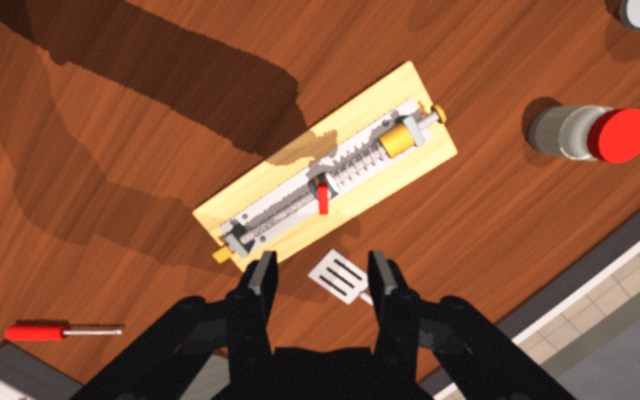

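View pics/w9z.png

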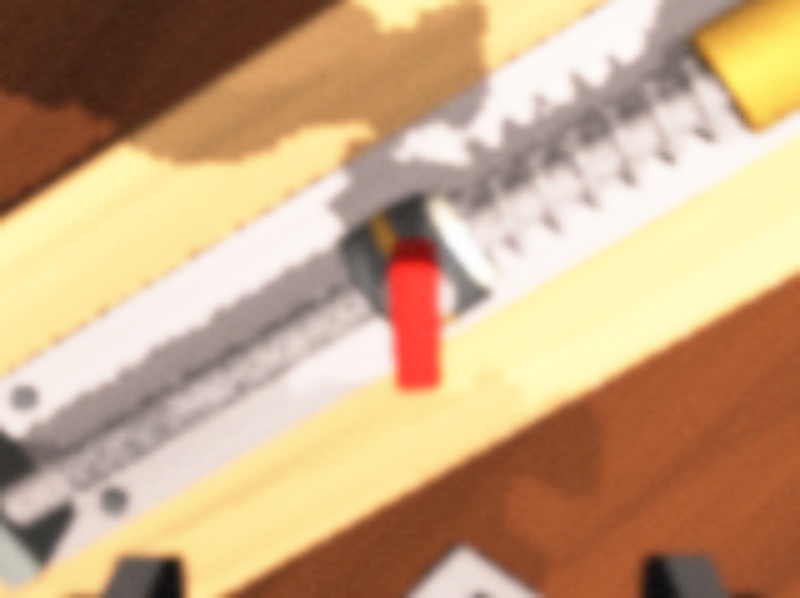

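View pics/c9.png

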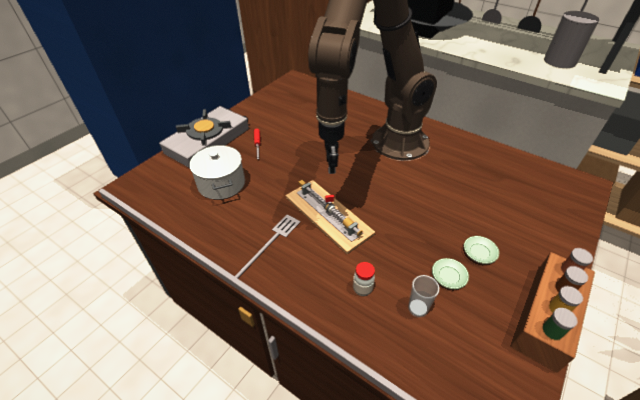

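The collar is on the washer at zoom (460,245), and the paddle is at its starting heading. I'll check the released position and angle numerically.

Run:
```python
from go import *
w=shot('wrist');
y=np.array([np.cos(1.311),np.sin(1.311)]);x=np.array([y[1],-y[0]]);C=np.array([.5384,-.0111])
P=[plane(w,(240+a/5,130+b/4.6),.105)[:2] for a,b in [(391,262),(438,260),(441,385),(398,390),(417,325)]]
d=P[4]-C;print(P[4],"latch",d@x,d@y)
for a,b in((0,3),(1,2)): v=P[b]-P[a];print(np.linalg.norm(v),np.arctan2(v[1],v[0])+np.pi/2)
d=plane(w,(240+437/5,130+205/4.6),.06)[:2]-C;print("washer",d@x,d@y)
a=cv2.imread('pics/scene0.png').astype(int);b=cv2.imread('pics/c9.png').astype(int)
m=(abs(a-b).max(2)>60);ys,xs=np.nonzero(m&(np.arange(640)[None]<500));
for bx in [(180,140,260,215),(232,212,302,282),(345,255,520,325),(248,125,268,165)]:
    print(bx,m[bx[1]:bx[3],bx[0]:bx[2]].sum())
```

```text
[ 0.53886403 -0.00587542] latch -0.0008936509669019329 0.0051684585186384715
0.029409194465521076 0.7641991783232359
0.02864953958570574 0.7474595371028601
washer -0.012647138964979623 0.018665452425907586
(180, 140, 260, 215) 0
(232, 212, 302, 282) 0
(345, 255, 520, 325) 0
(248, 125, 268, 165) 0
```

```bash
python3 -c "
from bench import order
print(order.hand_in())"
```

```text
the job is handed in; nothing more can be done
None
```

I loosened the thumbscrew, slid the collar onto the spring washer, tightened the screw again, let go and lifted clear. The job is handed in at about 16 s; hand-in gives no verdict, so success isn't confirmed.

- **Loosening and sliding:** I turned the paddle 1.3 rad anticlockwise and slid the collar about 67 mm. By feel, the washer was met at about latch y = -2 mm (position of the collar's centre). I stopped at 9.8 N on the wrist sensor.
- **Tightening:** I turned the screw back 1.34 rad in all. When I unloaded the arm, the wrist force along the rod fell from about 8 N to about 0 N. The gripper moved only 0.4 mm, so the collar is locked.
- **After release:** The camera puts the collar at y ≈ +5.2 mm, against +5.1 mm just after tightening. That is about 7 mm of compression, or roughly 10–11 N. The washer is seated on the collar.
- **Screw angle:** The final paddle heading reads about 0.04 rad from the camera and 0.01 rad from the gripper, both well below 0.3.
- **Kitchen things:** The scene-camera areas I compared, round the pot, spoon, jar, cup, screwdriver and part of the saucers, show no change from the start.

**Disagreements:**
- The force along the rod drifted by about 1 N, so the final load relies mainly on the compression measured from where I felt contact.
- My last rough pixel check of the washer's edge came out about 13 mm off the rod's axis, so I ignored it.

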